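# Roll the sample jar up to the reader and start the reading

## Task

With the fingertips, push the blue-lidded jar up its sloping lane, over the crest and into the hollow against the reader, so that it stays there and does not roll back down; then press the green start button on the reader. Only push and press: do not lift the jar out of its lane, and leave the orange-lidded jar and everything else on the bench where they are.

Things in the scene. Friction and masses are not known exactly. Their poses are not given: they have to be found in the camera images.
- reader: White reader, fixed, its direction varies, with two parallel sloping aluminium gutter lanes. Origin: on the bench, mid-width under the lanes; +x runs level along the lanes, uphill to the reader's white block; +y across; z up. Lanes centred at y = +50 and -50 mm, 80 mm wide inside, side walls 14 mm above the floor, 20 mm thick between the lanes. Block: x 118 to 208 mm, 192 mm wide, top z 74 mm
- crest (a point): Mid-width point of the crest line, reader frame (60, 0, 33) mm. Each lane floor rises at 6 degrees from z = 14 mm at x = -125 mm to z = 33 mm at the crest, then falls at 10 degrees to z = 23 mm at x = 118 mm, where the block's front face is the stop
- lip (a point): Mid-width point of the lip that closes the low end of both lanes, at its top, reader frame (-128, 0, 22) mm. The lip is 6 mm thick (x -131 to -125) and 8 mm above the floor; outside it the bench is free, so a finger can come down behind the jar there, or reach it above the lip
- seat_left (a point): Centre of a jar at rest in the hollow against the stop in the lane at y = +50 mm: reader frame (95, 50, 51) mm
- seat_right (a point): Centre of a jar at rest in the hollow against the stop in the lane at y = -50 mm: reader frame (95, -50, 51) mm
- jar_blue: White sample jar with blue lid, a cylinder 46 mm across, 72 mm long, 70 to 180 g, lying across either lane at its low end against the lip (reader frame x -110, z 39 mm). Origin: its centre; y: its axis, lid at +y; x, z turn as it rolls. It rolls freely: left below the crest it rolls back; with its centre past x = 70 mm it rolls into the hollow by itself
- jar_orange: The same jar with an orange lid, at the low end of the other lane; to be left there. Origin: centre of the cylinder, y along its axis
- start (a joint): Travel of the start button, m: 0 up, 0.006 fully down (about 4 N); it springs back. It counts as pressed from 0.004
- start_top (a point): Centre of the top face of the round green start button, 34 mm in diameter, on top of the reader's white block; it is pressed straight down. The black collar round it is 50 mm in diameter and its top is a few mm below the button's
- dish: Clear closed dish, 58 mm in diameter, 30 mm high, loose beside the lanes, origin under its centre; bystander
- reagent: Small reagent jar with a red cap, 40 mm in diameter, 62 mm high, standing loose beside the lanes, origin under its centre; bystander
- wellplate: White well plate 128 x 85 x 14 mm, loose, origin under its centre; bystander
- beaker: Empty glass beaker, 68 mm in diameter, 90 mm high, loose, origin under its centre; bystander
- marker: Black marker pen with a red cap, 130 mm long and 14 mm wide, lying along its x, loose, origin under its middle; bystander

How it is judged:
By the outcome, as a careful person would: the job done as asked, in the order asked, and still so for the second after the job is handed in, with the robot touching nothing.
It also fails if it takes over 45 s, if anything falls off the work surface, if the arm or the gripper's body presses on something with over 40 N, if the wrist force passes 120 N, or if a joint passes its speed limit or range.

## Robot

A 7-joint arm with a two-finger parallel gripper is mounted at the origin on the work surface. World frame = base frame: x ahead of the robot, y to its left, z up, the work surface at z = 0. Lengths are in m, angles in rad, forces in N, time in s.
With the tool pointing down it reaches from about 0.35 to 0.9 m from the base axis. Payload 8.1 kg.
Tool frame: the origin (TCP) lies at the centre of the arm's flange, where the gripper is bolted on; the fingertips stand 178 mm ahead of it and the grasp point (between the pads) lies 159 mm ahead of it; z points along the fingers, y is the direction in which the jaws open and shut (so a half turn about z gives the same grasp; the last joint's range is limited). The gripper opens to 92 mm and grips with 3 to 60 N. Pads are 19 mm wide; open, the fingers measure 130 mm over their backs; the gripper's body (75 mm by 190 mm) begins 47 mm behind the grasp point.
Start: joints at [-1.275, 0.434, 0.025, 1.573, -0.012, 1.134, -0.075], TCP at [0.243, 0.576, 0.405] pointing down, gripper open.
Joint ranges: [-2.62, 2.62], [-0.44, 2.09], [-1.27, 1.32], [0.08, 2.57], [-1.32, 4.46], [0.12, 2], [-2.74, 2.74]. Speed limits (rad/s): [2.22, 2.22, 3.01, 3.01, 3.14, 3.14, 3.14].

## Interface

Orientations are given as a rotation vector (axis times angle).
In Python, from cell import arm gives the robot as it stands. The module is installed in compiled form; this text tells all that it offers.
- The arm moves only by the tool move_arm, never from a script. Its argument "steps" is a list of rows, each a list of 4 numbers: the shift along the tool's x, y, z in mm, then the turn about the tool's z in rad. In form: [[x, y, z, twist], ...]. A call has 1 to 20 rows; each row is the pose to reach, as a shift and turn from the pose commanded when the call began, along the tool's axes at that moment; what a row does not reach only later rows make up. A row lasts 1/8 s, in which the tool goes at most 62.5 mm and 10.7 degrees, less where a joint would pass 70% of its speed; a pose out of reach is approached as far as the arm can. A call with a gripper value outside its range is refused whole. "grip" is the finger opening in mm, from 0 to 91.8, set as the call begins (left out, the last holds). The fingers move at their own pace and stop on an object; "grip_force" is the grip in N (left out, the last holds). Time passes only in rows, so rows that repeat a pose let the fingers close. It gives the time, the measured TCP pose, the force and the opening at its end, in the units of the state.
- arm.observe(): the state, without advancing time (a new reading comes with each control period).
- arm.get_image(name): name is "side" or "top"; returns the picture (384x512x3 uint8, red, green, blue); there is no depth.
- arm.camera_info(name): a dict with "mtx" (3x3 intrinsics, pixels), "dist_coeffs" ([k1, k2, p1, p2, k3] as OpenCV has them; the pictures are not rectified), "pose" (4x4, takes a point from camera to world coordinates). Camera axes: x right, y down, z forward; pixel columns grow to the right and rows downward; lengths in m; the calibration is good to about 2 mm. A picture is of the moment at which its call begins. camera_info takes no time and is no camera call.
- arm.sign_off(): hands the job in, once; it reports no verdict.
The state is a dict: "clock": time; "joints": joint angles; "dq": joint speeds; "joint_efforts": joint torques, N m; "position": TCP position; "ee_rot": TCP orientation; "force": force on the tool from outside, world axes, zero at the start; "ft_torque": the same for the moment, N m; "width": opening from 0.0 (shut) to 1.0 (fully open).
Only numpy, scipy, OpenCV 4.12 (cv2) and the standard library are available. Lean on these libraries where they do the work, as an engineer would, in place of code of your own. Each camera call takes 0.05 s, during which the arm holds its last target.

## Working session

There is one attempt and no reset: what is moved stays moved. The work goes in short steps, Python scripts to look and compute and a tool call to move; the robot and the scene stay as the last step left them, time stands still between calls to the robot, and variables do not carry over. Pictures are saved under pics/ and viewed, and the job is handed in when it is done.

Besides the shell and the picture viewer there is one more tool, called after "Call:" as a command line: name --pt "numbers of a row" for each row, then --argument value for the rest. move_arm: Moves the arm, as the interface text tells. Its arguments: {"type":"object","properties":{"steps":{"type":"array"},"grip":{"type":"number"},"grip_force":{"type":"number"}},"required":["steps"]}

```bash
mkdir -p pics; python3 - <<'E'
from cell import arm
import cv2
s=arm.observe();print(s)
for n in("side","top"):
    im=arm.get_image(n);cv2.imwrite(f"pics/{n}0.png",im[:,:,::-1]);c=arm.camera_info(n);print(n,c)
E
```

```text
{'clock': 0.0, 'joints': array([-1.27459976,  0.435222  ,  0.02496132,  1.57413529, -0.01157469,
        1.13399825, -0.07511186]), 'dq': array([ 0.00058854, -0.000492  , -0.00059831,  0.00013161,  0.00065832,
        0.00054289, -0.00096507]), 'joint_efforts': array([-3.29949935e-04, -6.67857528e+01,  9.84850042e-01, -3.14459968e+01,
       -6.05958374e-02,  4.31128673e-02,  1.53739629e-04]), 'position': array([0.24262687, 0.57571557, 0.40393046]), 'ee_rot': array([-6.22347430e-01, -3.07917035e+00,  2.52992565e-03]), 'force': array([-0.18282761, -0.496512  , -0.5513738 ]), 'ft_torque': array([-0.02067728,  0.01409004, -0.05368306]), 'width': 0.9994905898964369}
side {'mtx': array([[377.10902444,   0.        , 255.87611971],
       [  0.        , 377.10902444, 192.26607258],
       [  0.        ,   0.        ,   1.        ]]), 'dist_coeffs': array([-0.0881007,  0.       ,  0.       ,  0.       ,  0.       ]), 'pose': array([[ 0.82653772, -0.38206178,  0.41335722,  0.10324283],
       [-0.5628388 , -0.57000709,  0.59858534, -0.61462665],
       [ 0.00691996, -0.72740684, -0.68617155,  0.84186413],
       [ 0.        ,  0.        ,  0.        ,  1.        ]])}
top {'mtx': array([[387.45641947,   0.        , 252.07617887],
       [  0.        , 387.45641947, 191.6832825 ],
       [  0.        ,   0.        ,   1.        ]]), 'dist_coeffs': array([-0.06101864,  0.        ,  0.        ,  0.        ,  0.        ]), 'pose': array([[ 0.01240546, -0.99583075,  0.0903727 ,  0.41173195],
       [-0.9998669 , -0.01139625,  0.01167477,  0.01977631],
       [-0.01059619, -0.09050551, -0.99583958,  1.38057049],
       [ 0.        ,  0.        ,  0.        ,  1.        ]])}
```

View pics/side0.png

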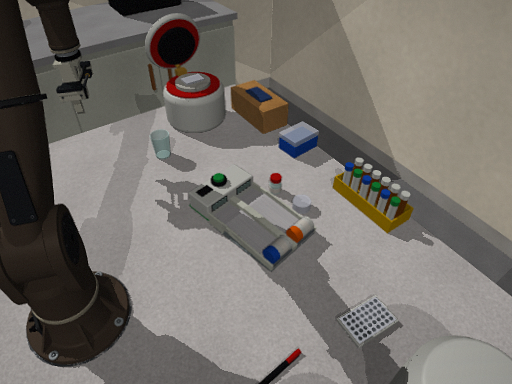

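View pics/top0.png

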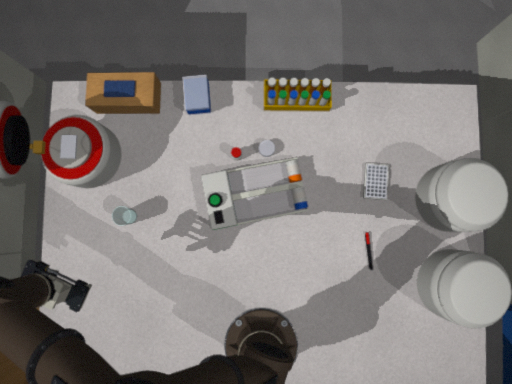

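```bash
python3 - <<'E'
import cv2
a=cv2.imread("pics/top0.png")[145:240,190:320];cv2.imwrite("pics/topc.png",cv2.resize(a,None,fx=6,fy=6,interpolation=cv2.INTER_CUBIC))
a=cv2.imread("pics/side0.png")[160:275,180:325];cv2.imwrite("pics/sidec.png",cv2.resize(a,None,fx=5,fy=5,interpolation=cv2.INTER_CUBIC))
E
```

```text
(no output)
```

View pics/topc.png

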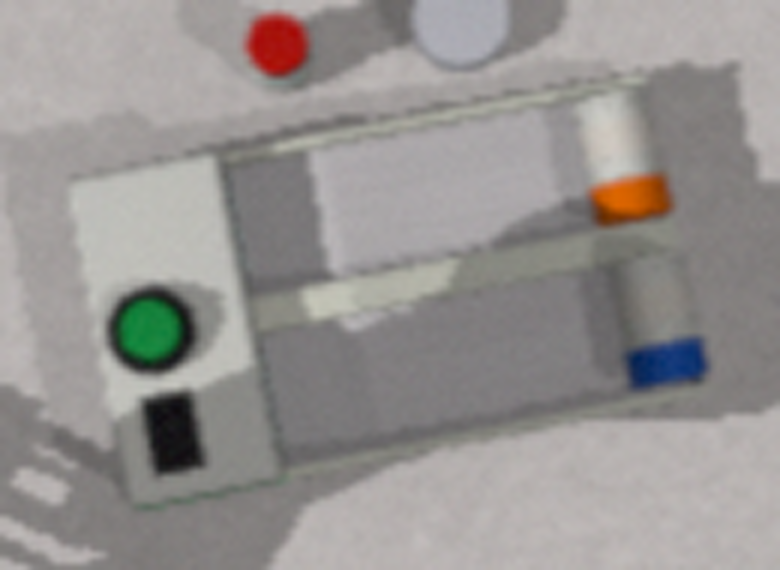

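View pics/sidec.png

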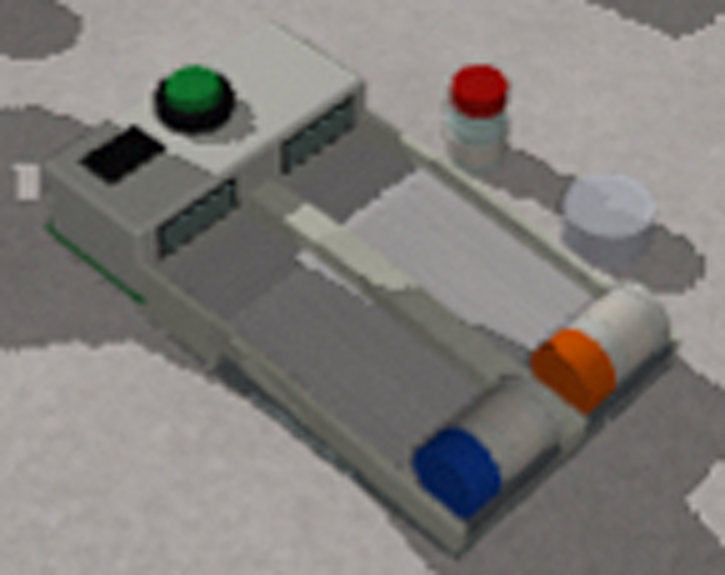

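```bash
cat > h.py <<'E'
from cell import arm
import numpy as np,cv2
C={n:arm.camera_info(n) for n in("side","top")}
def proj(n,P):
    c=C[n];T=np.linalg.inv(c["pose"]);P=np.atleast_2d(P).astype(float)
    return cv2.projectPoints(P,cv2.Rodrigues(T[:3,:3])[0],T[:3,3],c["mtx"],c["dist_coeffs"])[0][:,0]
def ray(n,uv):
    c=C[n];p=cv2.undistortPoints(np.array([[uv]],float),c["mtx"],c["dist_coeffs"])[0,0]
    return c["pose"][:3,3],c["pose"][:3,:3]@np.array([*p,1])
def atz(n,uv,z):
    o,d=ray(n,uv);return o+d*(z-o[2])/d[2]
def tri(a,b):
    o1,d1=ray("side",a);o2,d2=ray("top",b);t=np.linalg.lstsq(np.c_[d1,-d2],o2-o1,rcond=None)[0]
    p,q=o1+t[0]*d1,o2+t[1]*d2;return (p+q)/2,np.linalg.norm(p-q)
def w(q,P):
    P=np.atleast_2d(P)/1000.;c,s=np.cos(q[2]),np.sin(q[2]);return np.c_[q[0]+c*P[:,0]-s*P[:,1],q[1]+s*P[:,0]+c*P[:,1],P[:,2]]
E
cat > fit.py <<'E'
from h import *
from scipy.optimize import least_squares
K=np.array([[208,-96,74],[118,-96,74],[118,96,74],[208,96,74]])
t=(np.array([[72,185],[215,155],[282,475],[135,507]])+.5)/6-.5+[190,145]
s=(np.array([[270,25],[365,80],[150,235],[45,165]])+.5)/5-.5+[180,160]
def f(q,n,m): return (proj(n,w(q,K))-m).ravel()
for nm,g in(("top",lambda q:f(q,"top",t)),("side",lambda q:f(q,"side",s)),("both",lambda q:np.r_[f(q,"top",t),f(q,"side",s)])):
    r=least_squares(g,[.5,0,1.4]);print(nm,r.x,abs(r.fun).max().round(2))
q=r.x
tb=(np.array([149,329])+.5)/6-.5+[190,145];sb=(np.array([196,82])+.5)/5-.5+[180,160]
P,e=tri(sb,tb);print("button",P,e)
for P in([-110,50+36,39],[-110,-50+36,39],[-128,0,22],[60,0,33]):
    W=w(q,P);print(P,W,(proj("top",W)-[190,145])*6+2.5,(proj("side",W)-[180,160])*5+2)
E
python3 fit.py
```

```text
top [ 0.53813132 -0.01187917  1.79087274] 1.21
side [ 0.54034084 -0.01471817  1.81428268] 1.72
both [ 0.53943694 -0.01287222  1.80209479] 2.13
button [0.50117907 0.16015287 0.09350011] 4.772302994448299e-05
[-110, 86, 39] [[ 0.48094373 -0.13965765  0.039     ]] [[677.24114293 376.69288273]] [[455.9232058  483.84424725]]
[-110, -14, 39] [[ 0.57828069 -0.11673349  0.039     ]] [[637.92282482 208.79263028]] [[573.71979537 377.02826787]]
[-128, 0, 22] [[ 0.56877987 -0.13746353  0.022     ]] [[670.19206183 228.77394759]] [[581.13151497 428.09600163]]
[60, 0, 33] [[0.52568244 0.04552995 0.033     ]] [[357.67068407 296.68256946]] [[334.45939931 248.26970962]]
```

```bash
python3 - <<'E'
from h import *
q=np.array([0.5394,-0.0129,1.802])
t=cv2.imread("pics/top0.png")[145:240,190:320];t=cv2.resize(t,None,fx=6,fy=6,interpolation=cv2.INTER_CUBIC)
s=cv2.imread("pics/side0.png")[160:275,180:325];s=cv2.resize(s,None,fx=5,fy=5,interpolation=cv2.INTER_CUBIC)
segs=[([118,y,74],[208,y,74]) for y in(-96,96)]+[([x,-96,74],[x,96,74]) for x in(118,208)]
for y in(-90,-10,10,90): segs+=[([-125,y,28],[60,y,47]),([60,y,47],[118,y,37])]
segs+=[([-131,-90,22],[-131,90,22]),([60,-90,33],[60,90,33])]
for y in(50,-50): segs+=[([-133,y-36,39],[-133,y+36,39]),([-110,y-36,62],[-110,y+36,62]),([-87,y-36,39],[-87,y+36,39])]
for im,n,o,k in((t,"top",[190,145],6),(s,"side",[180,160],5)):
    for a,b in segs:
        p=((proj(n,w(q,[a,b]))-o)*k+k/2).round().astype(int);cv2.line(im,tuple(map(int,p[0])),tuple(map(int,p[1])),(255,0,255),1)
    cv2.imwrite(f"pics/ov_{n}.png",im)
a=cv2.imread("pics/side0.png")[0:140,30:130];cv2.imwrite("pics/gr.png",cv2.resize(a,None,fx=4,fy=4))
E
```

```text
(no output)
```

View pics/ov_top.png

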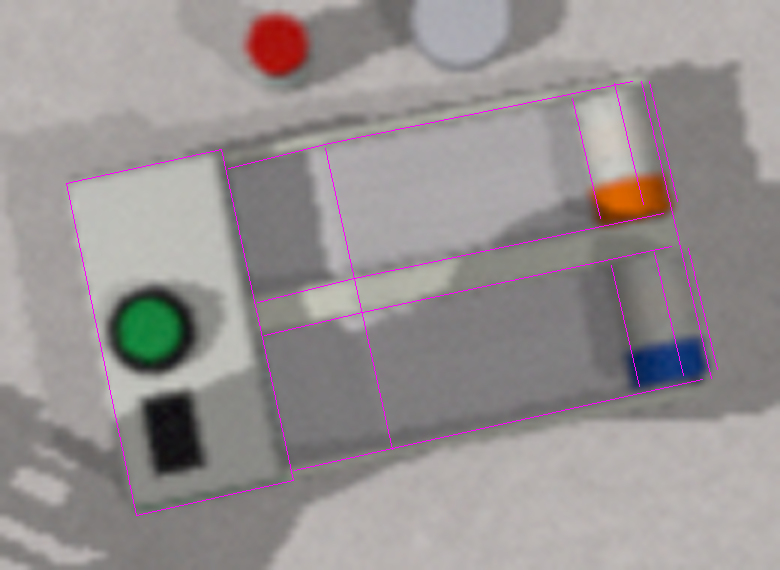

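View pics/ov_side.png

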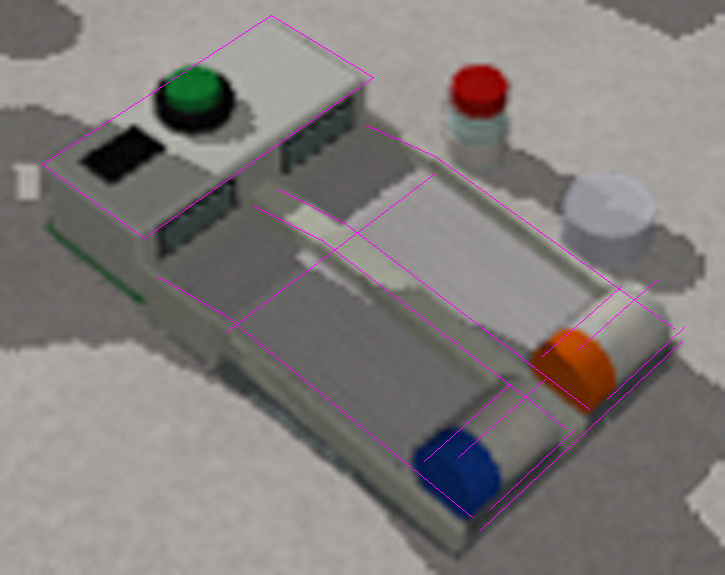

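View pics/gr.png

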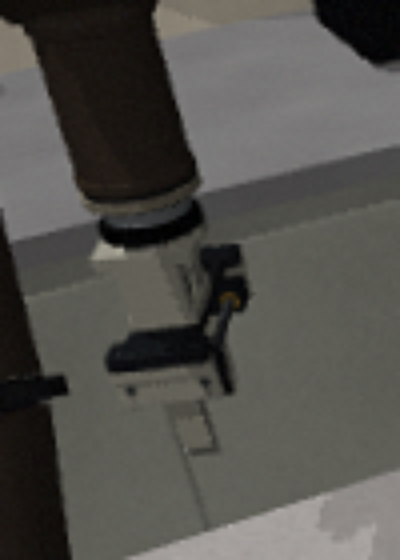

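```bash
cat > fit2.py <<'E'
from h import *
from scipy.optimize import least_squares
K=np.array([[208,-96,74],[118,-96,74],[118,96,74],[208,96,74],[-125,-10,28],[-125,10,28]])
t=(np.array([[72,185],[215,155],[282,475],[135,507],[668,216],[677,249]])+.5)/6-.5+[190,145]
s=(np.array([[270,25],[365,80],[150,235],[45,165],[588,416],[562,446]])+.5)/5-.5+[180,160]
def f(q,n,m): return (proj(n,w(q,K))-m).ravel()
G=(("top",lambda q:f(q,"top",t)),("side",lambda q:f(q,"side",s)),("both",lambda q:np.r_[f(q,"top",t),f(q,"side",s)]))
for nm,g in G:
    r=least_squares(g,[.5,0,1.4],loss="soft_l1");print(nm,r.x.round(4),g(r.x).round(1))
q=r.x
tb=(np.array([149,329])+.5)/6-.5+[190,145];sb=(np.array([196,78])+.5)/5-.5+[180,160]
P,e=tri(sb,tb);print("button",P,e)
c,s_=np.cos(q[2]),np.sin(q[2]);d=P[:2]-q[:2];print("in reader",c*d[0]+s_*d[1],-s_*d[0]+c*d[1])
R=cv2.Rodrigues(arm.observe()["ee_rot"])[0];print(R.round(3))
yr=np.array([-s_,c,0]);xr=np.array([c,s_,0])
p0=arm.observe()["position"]
print("reader y in tool",(R.T@yr).round(3),"reader x in tool",(R.T@xr).round(3))
for nm,x,z in(("pre hi",-165,120),("pre",-165,35)):
    W=w(q,[x,50,z])[0]+[0,0,.178];print(nm,W,"tool mm",(R.T@(W-p0)*1000).round(1))
E
python3 fit2.py
```

```text
top [ 0.5384 -0.0138  1.79  ] [-0.6 -0.8  1.4 -1.3  1.6  0.7 -0.1  0.9 -0.5  0.1 -0.8  0.1]
side [ 0.5359 -0.0168  1.7899] [ 0.6 -1.3  1.8  0.2 -1.5  1.2 -0.7  0.2 -0.2  0.2  0.4 -1.6]
both [ 0.5373 -0.015   1.7908] [-0.3 -0.5  1.7 -0.9  2.   1.1  0.3  1.2 -0.2  0.3 -0.5  0.4  0.6 -1.8
  1.8 -0.2 -1.4  0.7 -0.5 -0.2 -0.2 -0.5  0.4 -2.3]
button [0.5010355  0.15971183 0.09706804] 0.00018554949566259332
in reader 0.17842726281151294 -0.0026949584621576775
[[-0.921  0.388 -0.   ]
 [ 0.388  0.921 -0.001]
 [-0.    -0.001 -1.   ]]
reader y in tool [ 0.815 -0.58   0.001] reader x in tool [ 0.58   0.815 -0.001]
pre hi [ 0.52455442 -0.18693771  0.298     ] tool mm [-556.  -593.2  106.9]
pre [ 0.52455442 -0.18693771  0.213     ] tool mm [-556.  -593.   191.9]
```

Call:
move_arm --pt "-40 -42 0 0.07" --pt "-80 -85 0 0.14" --pt "-120 -128 0 0.21" --pt "-160 -170 0 0.28" --pt "-200 -213 0 0.35" --pt "-240 -256 0 0.42" --pt "-280 -298 0 0.49" --pt "-320 -341 0 0.56" --pt "-360 -384 10 0.63" --pt "-400 -426 30 0.7" --pt "-440 -469 50 0.77" --pt "-480 -512 70 0.84" --pt "-520 -554 90 0.91" --pt "-556 -593 106 0.952" --pt "-556 -593 106 0.952" --pt "-556 -593 106 0.952" --pt "-556 -593 106 0.952" --grip 25

```text
clock: 2.22
position: [0.5247, -0.185, 0.2989]
ee_rot: [-1.961, -2.454, -0.001]
force: [-0.0, 0.1, 0.6]
width: 0.273
```

```bash
cat > look.py <<'E'
from h import *
import sys
k=sys.argv[1]
q=np.array([0.5378,-0.0145,1.790])
s=arm.observe();R=cv2.Rodrigues(s["ee_rot"])[0];tip=s["position"]+R@[0,0,.178]
c,n=np.cos(q[2]),np.sin(q[2]);d=tip[:2]-q[:2]
print("t",s["clock"],"tip reader mm",np.round([1000*(c*d[0]+n*d[1]),1000*(-n*d[0]+c*d[1]),tip[2]*1000],1),"F",s["force"].round(2),"xr in tool",(R.T@[c,n,0]).round(4),"width",s["width"])
a=arm.get_image("top")[130:240,180:335];b=arm.get_image("side")[140:285,170:350]
a=cv2.resize(a,(155*5,110*5),interpolation=cv2.INTER_CUBIC);b=cv2.resize(b,(720,580),interpolation=cv2.INTER_CUBIC)
cv2.imwrite(f"pics/t{k}.png",a[:,:,::-1]);cv2.imwrite(f"pics/s{k}.png",b[:,:,::-1])
E
python3 look.py 1
```

```text
t 2.225 tip reader mm [-163.4   49.8  120.9] F [-0.03  0.08  0.59] xr in tool [1.     0.0029 0.001 ] width 0.27268935505510816
```

View pics/s1.png

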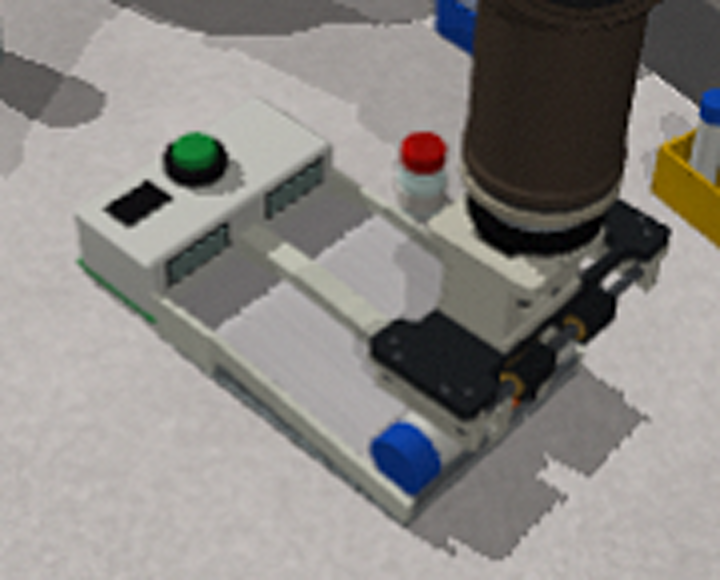

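View pics/t1.png

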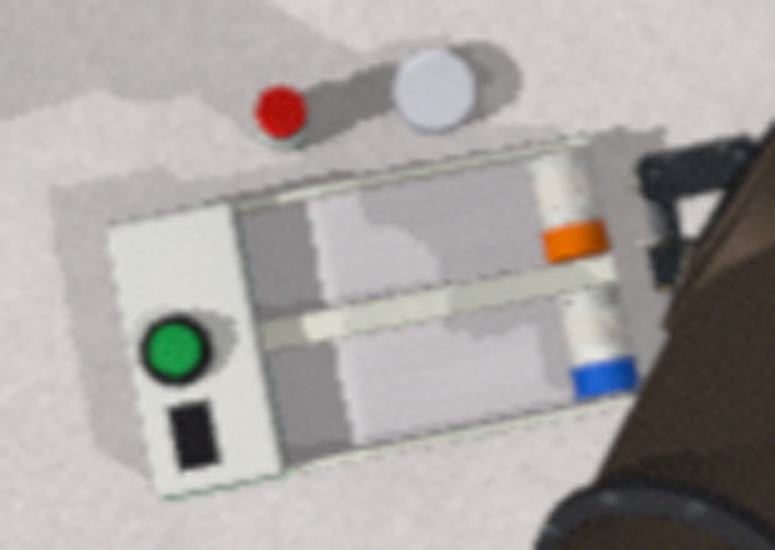

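Call:
move_arm --pt "0 0 25 0" --pt "0 0 50 0" --pt "0 0 75 0" --pt "0 0 85 0" --pt "0 0 85 0"

```text
clock: 2.95
position: [0.5248, -0.186, 0.2137]
ee_rot: [-1.963, -2.452, 0.0]
force: [0.0, 0.0, 0.4]
width: 0.274
```

```bash
python3 look.py 2
```

```text
t 2.95 tip reader mm [-164.5   50.1   35.7] F [0.03 0.01 0.41] xr in tool [1.0e+00 1.3e-03 4.0e-04] width 0.2743030940400111
```

View pics/s2.png

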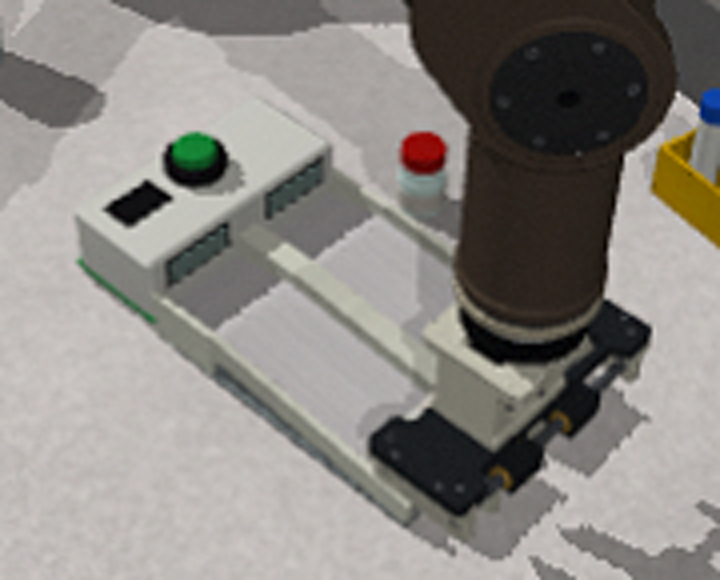

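Call:
move_arm --pt "6 0 0 0" --pt "12 0 0 0" --pt "18 0 0 0" --pt "24 0 -0.5 0" --pt "30 0 -1 0" --pt "37 0 -2 0" --pt "44 0 -2.5 0" --pt "51 0 -3.5 0" --pt "58 0 -4 0" --pt "65 0 -5 0" --pt "72 0 -5.5 0" --pt "79 0 -6 0" --pt "86 0 -7 0" --pt "93 0 -7.5 0" --pt "100 0 -8.5 0" --pt "107 0 -9 0" --pt "114 0 -10 0" --pt "120 0 -10.5 0" --pt "126 0 -11 0" --pt "130 0 -11.5 0"

```text
clock: 5.55
position: [0.4963, -0.0592, 0.2252]
ee_rot: [-1.964, -2.452, -0.0]
force: [1.0, -1.7, 1.1]
width: 0.271
```

```bash
python3 look.py 3
```

```text
t 5.55 tip reader mm [-34.5  50.2  47.2] F [ 0.95 -1.69  1.06] xr in tool [1.e+00 9.e-04 2.e-04] width 0.2708799812249799
```

View pics/s3.png

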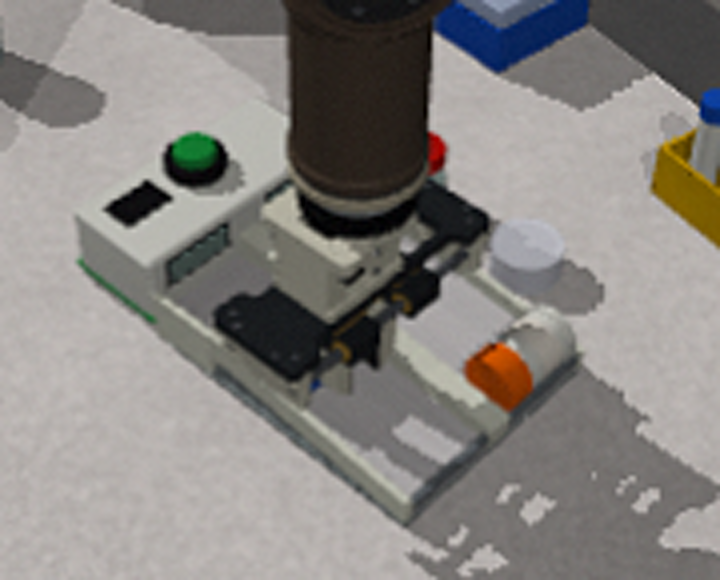

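View pics/t3.png

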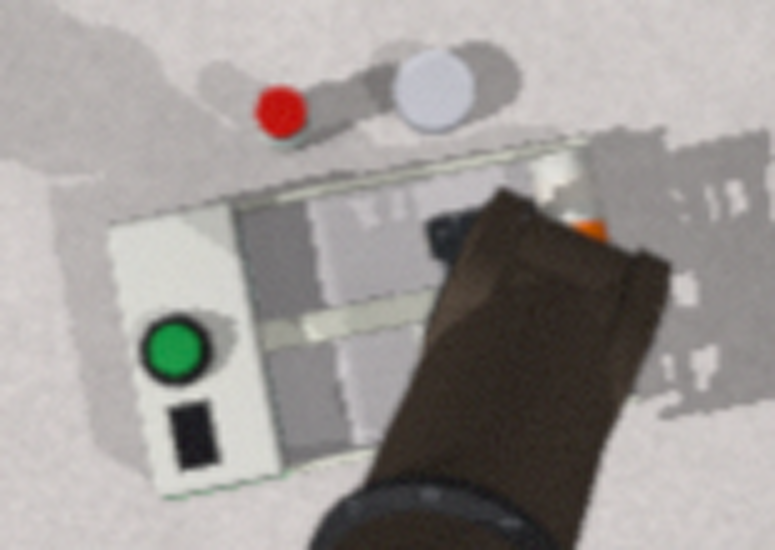

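Call:
move_arm --pt "6 0 -0.5 0" --pt "13 0 -1.5 0" --pt "20 0 -2 0" --pt "27 0 -3 0" --pt "34 0 -3.5 0" --pt "41 0 -4.5 0" --pt "48 0 -5 0" --pt "54 0 -6 0" --pt "59 0 -6 0" --pt "63 0 -6 0" --pt "67 0 -6 0" --pt "71 0 -6 0" --pt "75 0 -6 0" --pt "79 0 -6 0" --pt "83 0 -6 0" --pt "86 0 -6 0" --pt "88 0 -6 0" --pt "88 0 -6 0" --pt "88 0 -6 0"

```text
clock: 8.02
position: [0.4772, 0.0262, 0.2312]
ee_rot: [1.964, 2.452, 0.0]
force: [0.2, 0.5, 0.5]
width: 0.269
```

```bash
python3 look.py 4
```

```text
t 8.025 tip reader mm [52.9 50.2 53.2] F [0.18 0.55 0.53] xr in tool [ 1.e+00  6.e-04 -0.e+00] width 0.268884388941257
```

View pics/s4.png

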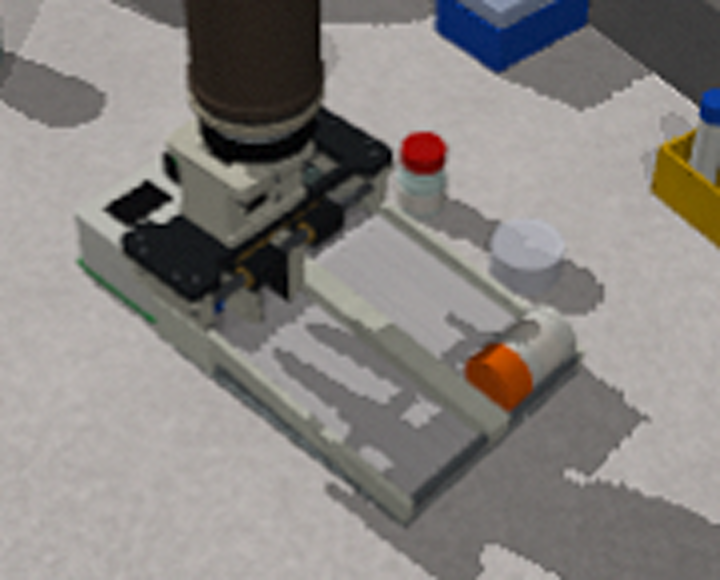

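View pics/t4.png

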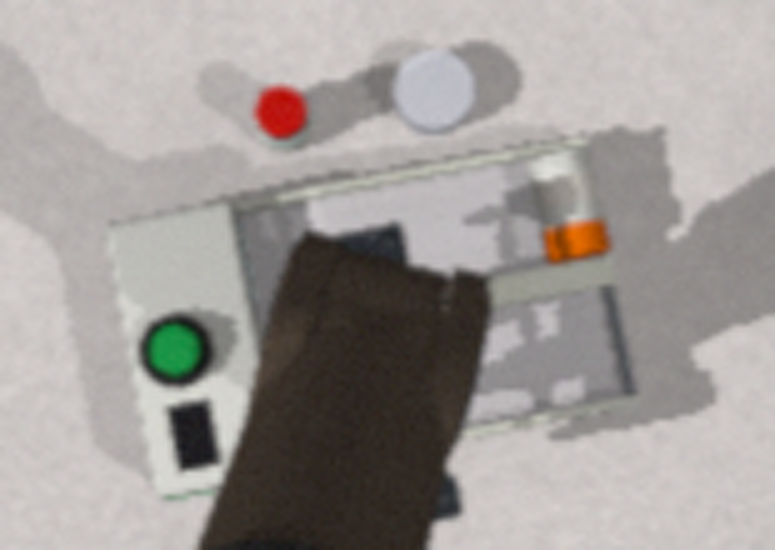

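Call:
move_arm --pt "-6 0 -2 0" --pt "-14 0 -10 0" --pt "-20 0 -30 0" --pt "-20 0 -60 0" --pt "-20 0 -90 0" --pt "-70 -40 -100 0" --pt "-120 -80 -100 0" --pt "-150 -110 -100 0" --pt "-150 -110 -100 0"

```text
clock: 9.25
position: [0.4005, -0.1475, 0.3319]
ee_rot: [1.972, 2.445, 0.001]
force: [1.4, -0.1, -1.1]
width: 0.271
```

```bash
python3 look.py 5
```

```text
t 9.25 tip reader mm [-99.9 162.9 153.9] F [ 1.39 -0.15 -1.12] xr in tool [ 1.0e+00 -6.2e-03 -1.0e-04] width 0.2706225354867361
```

View pics/s5.png

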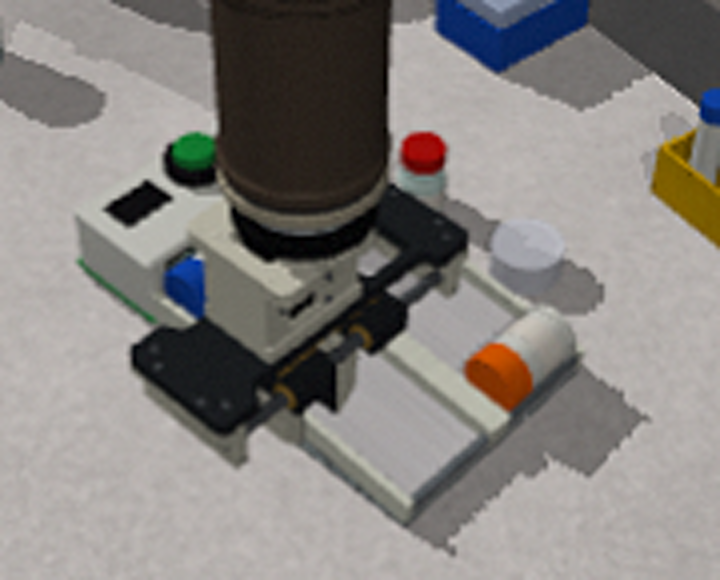

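View pics/t5.png

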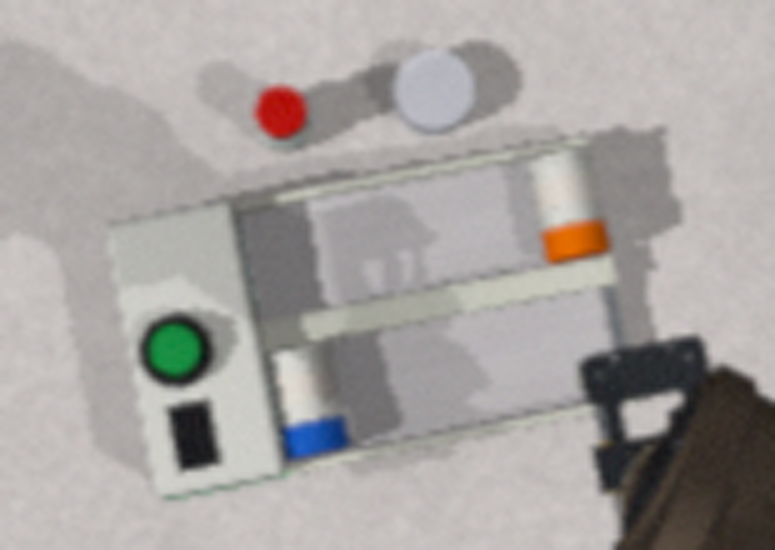

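Call:
move_arm --pt "25 17 0 0" --pt "60 40 0 0" --pt "100 67 0 0" --pt "140 94 0 0" --pt "180 120 0 0" --pt "220 147 0 0" --pt "255 170 0 0" --pt "275 183 15 0" --pt "275 183 30 0" --pt "275 183 40 0" --pt "275 183 40 0"

```text
clock: 10.72
position: [0.5207, 0.1633, 0.2906]
ee_rot: [-1.965, -2.45, 0.003]
force: [0.2, 0.5, 0.6]
width: 0.27
```

```bash
python3 look.py 6; python3 -c "
from h import *
d=np.array([.5010,.1597])-[.5378,-.0145];c,s=np.cos(1.79),np.sin(1.79);print(c*d[0]+s*d[1],-s*d[0]+c*d[1])"
```

```text
t 10.725 tip reader mm [177.1 -21.6 112.6] F [0.18 0.47 0.62] xr in tool [ 1.e+00 -5.e-04 -6.e-04] width 0.269917401064187
0.17803380369042993 -0.0019608017537368905
```

View pics/s6.png

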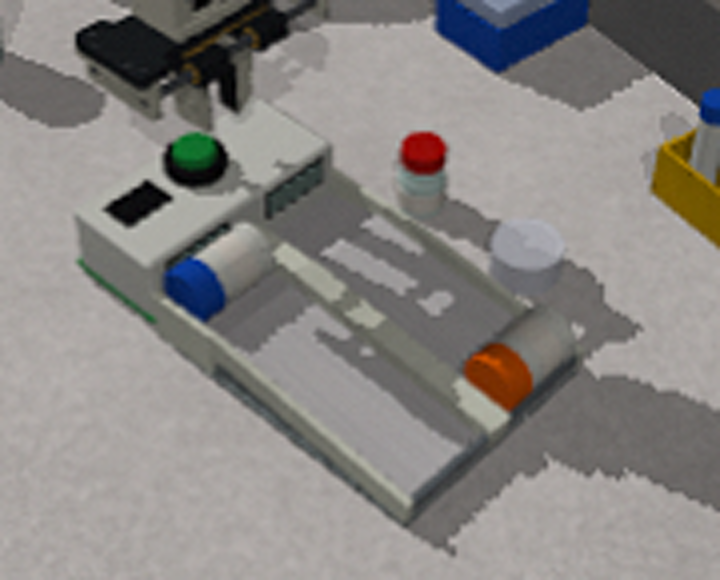

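View pics/t6.png

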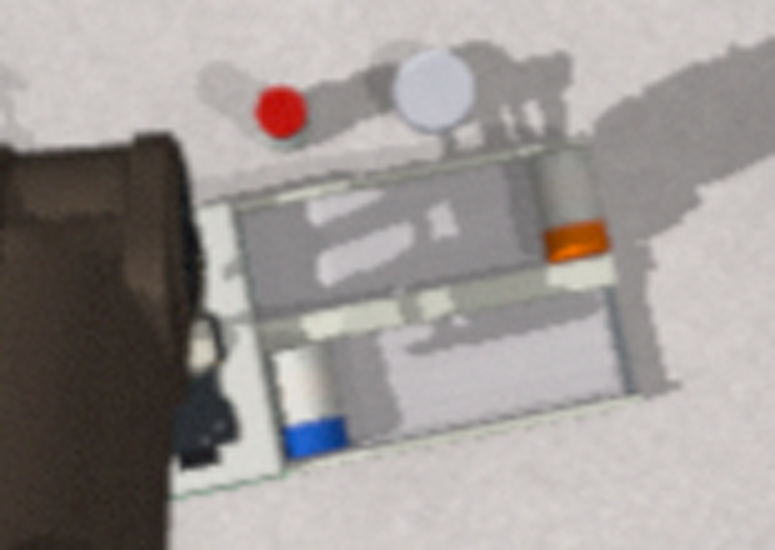

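```bash
python3 -c "
from h import *
q=[.5378,-.0145,1.79]
for P in ([177,-1.6,112.6],[177,-9,112.6],[177,-41,112.6],[178,-2,95],[178,-2,80]): print(P,(proj('side',w(q,P))-[170,140])*8+3.5-[0,0])
b=cv2.imread('pics/s6.png');b=b[60:220,60:340];cv2.imwrite('pics/z6.png',cv2.resize(b,None,fx=2.5,fy=2.5))
print('in s6 px = above/2')"
```

```text
[177, -1.6, 112.6] [[392.26797035 255.40589078]]
[177, -9, 112.6] [[406.7809338  246.18516613]]
[177, -41, 112.6] [[468.42182356 207.04477353]]
[178, -2, 95] [[394.05405127 289.30888959]]
[178, -2, 80] [[396.40991566 319.06150671]]
in s6 px = above/2
```

View pics/z6.png

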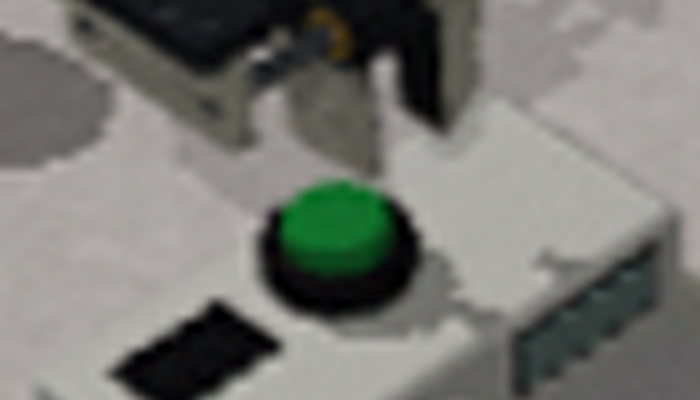

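Call:
move_arm --pt "1 -4 5 0" --pt "1 -4 10 0" --pt "1 -4 14 0" --pt "1 -4 16 0" --pt "1 -4 18 0" --pt "1 -4 18 0"

```text
clock: 11.58
position: [0.5171, 0.1643, 0.2732]
ee_rot: [-1.964, -2.452, 0.0]
force: [-0.6, -0.3, 1.8]
width: 0.276
```

```bash
python3 look.py 7
```

```text
t 11.575 tip reader mm [179.  -18.6  95.2] F [-0.59 -0.26  1.82] xr in tool [1.e+00 7.e-04 0.e+00] width 0.27561462622671784
```

View pics/s7.png

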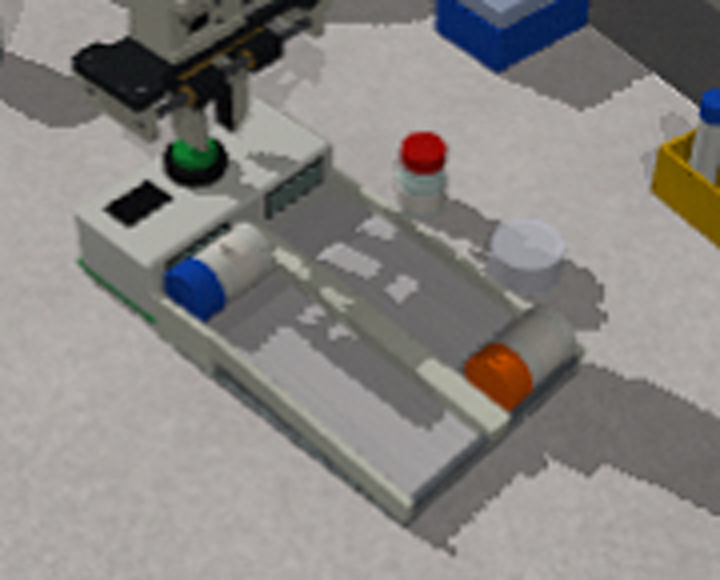

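Call:
move_arm --pt "0 0 1.5 0" --pt "0 0 3 0" --pt "0 0 4 0" --pt "0 0 4 0"

```text
clock: 12.18
position: [0.5171, 0.1643, 0.2693]
ee_rot: [1.964, 2.452, 0.0]
force: [-0.4, -0.2, 2.8]
width: 0.274
```

Call:
move_arm --pt "0 0 1 0" --pt "0 0 2 0" --pt "0 0 3 0" --pt "0 0 3 0"

```text
clock: 12.68
position: [0.5172, 0.1641, 0.2677]
ee_rot: [-1.964, -2.451, -0.002]
force: [-6.3, -0.8, 24.6]
width: 0.273
```

```bash
python3 look.py 8; python3 -c "
import cv2
b=cv2.imread('pics/s8.png')[60:220,60:340];cv2.imwrite('pics/z8.png',cv2.resize(b,None,fx=2.5,fy=2.5))"
```

```text
t 12.675 tip reader mm [179.  -18.9  89.7] F [-6.28 -0.78 24.55] xr in tool [1.0e+00 4.0e-04 1.1e-03] width 0.27303532967843946
```

View pics/z8.png

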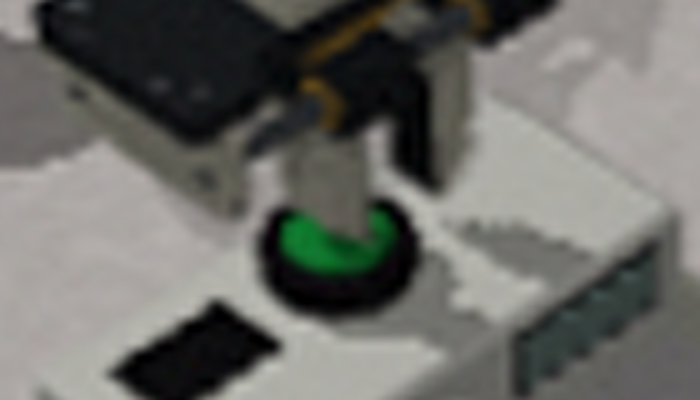

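```bash
python3 -c "
import cv2,numpy as np
for k in (6,7,8):
    b=cv2.imread(f'pics/s{k}.png').astype(int)[125:185,160:235]
    m=(b[:,:,1]>b[:,:,2]+35)&(b[:,:,1]>b[:,:,0]+15)
    print(k,[(c+160,*(np.flatnonzero(m[:,c])[[0,-1]]+125)) for c in range(8,62,4) if m[:,c].any()],m.sum())
"
```

```text
6 [(172, np.int64(145), np.int64(155)), (176, np.int64(140), np.int64(162)), (180, np.int64(137), np.int64(165)), (184, np.int64(135), np.int64(166)), (188, np.int64(133), np.int64(168)), (192, np.int64(132), np.int64(168)), (196, np.int64(132), np.int64(168)), (200, np.int64(133), np.int64(167)), (204, np.int64(134), np.int64(167)), (208, np.int64(135), np.int64(165)), (212, np.int64(138), np.int64(161)), (216, np.int64(147), np.int64(151))] 1329
7 [(172, np.int64(145), np.int64(155)), (176, np.int64(140), np.int64(162)), (180, np.int64(139), np.int64(166)), (184, np.int64(142), np.int64(167)), (188, np.int64(144), np.int64(168)), (192, np.int64(147), np.int64(168)), (196, np.int64(150), np.int64(168)), (200, np.int64(152), np.int64(167)), (204, np.int64(152), np.int64(167)), (208, np.int64(139), np.int64(165)), (212, np.int64(139), np.int64(161)), (216, np.int64(145), np.int64(152))] 948
8 [(172, np.int64(151), np.int64(158)), (176, np.int64(146), np.int64(163)), (180, np.int64(145), np.int64(166)), (184, np.int64(146), np.int64(167)), (188, np.int64(150), np.int64(168)), (192, np.int64(153), np.int64(169)), (196, np.int64(156), np.int64(168)), (200, np.int64(156), np.int64(168)), (204, np.int64(157), np.int64(167)), (208, np.int64(146), np.int64(165)), (212, np.int64(144), np.int64(162)), (216, np.int64(149), np.int64(156))] 727
```

Call:
move_arm --pt "0 0 -4 0" --pt "0 0 -10 0" --pt "0 0 -25 0" --pt "0 0 -50 0" --pt "0 0 -90 0" --pt "40 0 -130 0" --pt "90 0 -150 0" --pt "90 0 -150 0" --pt "90 0 -150 0"

```text
clock: 13.9
position: [0.4973, 0.2518, 0.4164]
ee_rot: [1.964, 2.452, -0.0]
force: [0.0, -0.8, -1.2]
width: 0.273
```

```bash
python3 look.py 9; python3 -c "
from h import *
for n in('side','top'): cv2.imwrite(f'pics/{n}F.png',arm.get_image(n)[:,:,::-1])"
```

```text
t 13.9 tip reader mm [268.6 -18.4 238.4] F [ 0.03 -0.75 -1.17] xr in tool [ 1.e+00  1.e-03 -5.e-04] width 0.27316071891673704
```

View pics/s9.png

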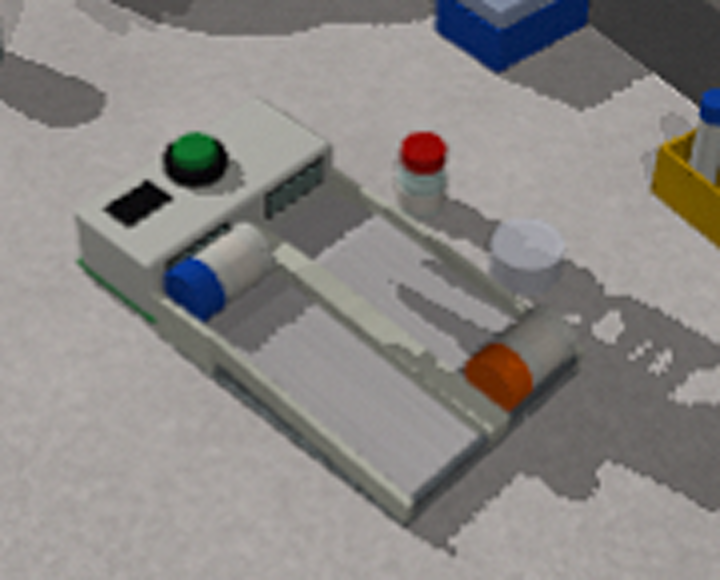

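View pics/topF.png

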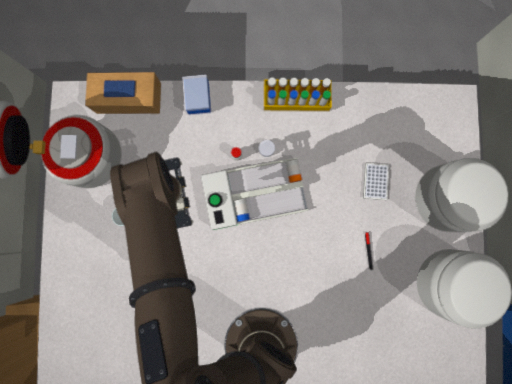

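View pics/sideF.png

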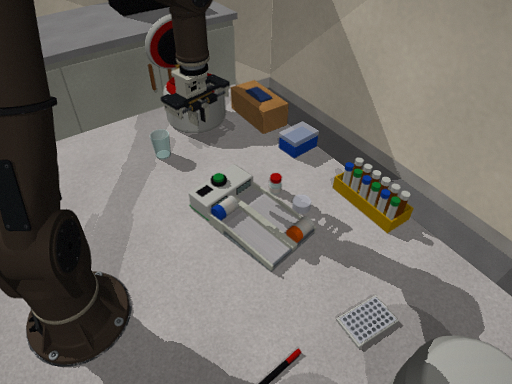

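The last pictures show the blue jar in the hollow against the block (side crop 215,275). The button has sprung back up (195,155), the orange jar is still at its low end (515,365), and the other objects haven't moved. The arm is clear, so I'm handing in.

```bash
python3 -c "
from cell import arm
print(arm.sign_off())"
```

```text
the job is handed in; nothing more can be done
None
```

The blue-lidded jar is in the hollow against the reader, and I then pressed the start button; the job was handed in at about 14 s.

- **Jar:** I pushed it up its lane (the one at y = +50 mm) and over the crest with two spread fingertips. Pictures taken right after the push and again at the end show it resting against the block, not rolling back.
- **Button:** I pressed it with one fingertip until it reached its stop. The pictures show it went down about 6 mm, and afterwards it sprang back up. The press ended at about 25 N. That is well above the roughly 4 N needed, because my last step ran slightly past the stop, but it is under the limits.
- **Everything else:** In the last pictures the orange-lidded jar is still at the low end of its lane. The other loose objects look unmoved, and the arm is clear of everything.
- **Disagreement in the measurements:** The two cameras' fits of the reader's position differed by about 3 mm, and some block corners were off by up to 2 pixels. This did not affect the result.

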